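# Roll the small cask bung-up and open its self-closing vent with the bayonet key

## Task

Roll the small oak cask along its rails until it rests against the chocks and its steel collar faces straight up. Then take the red-headed key from its stand, push it straight into the collar until its flange is flush on the collar, and turn it a full quarter turn clockwise (seen from above) against the spring. Finish while still gripping the key, holding it pressed fully home and turned so that the vent stays open, and leave the bottle, the tumbler and the mallet where they are.

Things in the scene. Friction and masses are not known exactly. Their poses are not given: they have to be found in the camera images.
- rails: Two fixed low wooden rails, 18 mm tall, 330 mm long, with chocks, under the cask; origin on the table right below the cask's middle (and collar) when it rests on the chocks. Local x = the cask's long axis, y = rolling direction away from the chocks. The oak cask is 160 mm across its belly, 145 mm at its ends, 224 mm long, its axis 98 mm above the table.
- cask_roll (a joint): Lean of the cask (rad), 0.4 to 0.75 at the start. 0 = against the chocks, collar straight up; it rolls no further. Positive = rolled off along the rails' +y without slipping (80 mm per rad), collar leaning to that side. Push it back to the rails' -y, e.g. closed fingers on the collar's +y side, rising as the collar rises (else they rub and jam); 3 to 8 N; it stays where left.
- mouth (a point): Centre of the top face of the steel collar, a sleeve of 72 mm diameter standing 28 mm out of the cask, top 206 mm above the table when upright. z out of the collar, x along cask and slot. The 8 mm rim plate has a 29 mm hole (26 mm along x beside the slot) crossed by a slot 14 mm wide, 49 mm long along x, red marks at its ends. The cavity is 28 mm deep.
- key_grip (a point): Centre of the loose key's red head, 46 (x) by 26 (y) by 28 (z) mm, z up. Below it: a neck 18 mm thick, 12 mm long; a steel flange 60 mm wide, top 26 and underside 32 mm below this point; a shank 25 mm thick. The key is the same after half a turn. At the start it hangs in its stand by the flange, at any yaw, this point 62 mm above the table. Fully home: 32 mm above mouth.
- key: The same key (0.15 to 0.3 kg); origin at the centre of the shank's foot, 54 mm below key_grip, same axes. At the foot two lugs stick out along +x and -x, 44 mm from tip to tip, 10 mm wide, 8 mm tall; they pass down through the collar's slot.
- stand: Fixed dark wooden cup, 68 mm outer diameter, 30 mm tall on an 84 mm wide foot, that holds the key; origin at the centre of its underside.
- valve_plunger (a joint): Depth of the sprung brass pin in the middle of the collar (m). At 0 its tip is 4 mm below the top face; the key's foot presses it: 4 N to start, about 10 N (350 N/m) with the key fully home, value 0.018. From about 0.013 the lugs are below the rim and the key can turn. Unpressed, the spring lifts a turned key 6 mm until its lugs meet the rim.
- valve_vane (a joint): Angle of the vent's brass vane under the rim (rad), 0 = shut, positive clockwise from above, end stop 1.45 = open. The lugs meet it about 0.15 rad clockwise of the slot and carry it; a spring of 0.04 to 0.14 N m shuts it if the key is let go. A key turned 1.57 rad from the slot has it at about 1.43. Counter-clockwise is blocked.
- bottle: Bystander: full green bottle standing, 74 mm diameter, 290 mm tall; origin at the centre of its underside.
- tumbler: Bystander: empty glass tumbler, 68 mm diameter, 90 mm tall; origin at the centre of its underside.
- mallet: Bystander: bung mallet lying flat, 220 mm long, up to 100 mm wide at the head, about 30 mm tall; origin under its middle, x along the handle to the head.
Things that resemble listed ones, but are neither listed nor needed, are in the scene too. Of the things like the key, leave any that is purple; of the rest the larger one is meant.

How it is judged:
By the outcome, as a careful person would: the job done as asked, in the order asked, and still so for the second after the job is handed in, while the arm keeps its last pose, push and grip.
It also fails if it takes over 67 s, if anything falls off the work surface, if the arm or the gripper's body presses on something with over 40 N, if the wrist force passes 120 N, or if a joint passes its speed limit or range.

## Robot

A 7-joint arm with a two-finger parallel gripper is mounted at the origin on the work surface. World frame = base frame: x ahead of the robot, y to its left, z up, the work surface at z = 0. Lengths are in m, angles in rad, forces in N, time in s.
With the tool pointing down it reaches from about 0.425 to 0.95 m from the base axis. Payload 4.7 kg.
Tool frame: the origin (TCP) lies between the finger pads; the fingertips stand 11 mm ahead of it and the grasp point (between the pads) lies 8 mm behind it; z points along the fingers, x is the direction in which the jaws open and shut, and the axes are right-handed (so a half turn about z gives the same grasp; the last joint's range is limited). The gripper opens to 85 mm and grips with 20 to 120 N. Pads are 22 mm wide; open, the fingers measure 114 mm over their backs; the gripper's body (76 mm by 85 mm) begins 54 mm behind the grasp point. The pads swing forward as they close: fully open they stand 13 mm farther back than shut.
Start: joints at [-1.23, 0.469, -0.049, 1.532, 0.024, 1.141, -0.082], TCP at [0.244, 0.629, 0.242] pointing down, gripper open.
Joint ranges: [-2.59, 2.59], [-0.33, 1.99], [-1.39, 1.29], [0.1, 2.45], [-1.04, 4.18], [0.21, 1.99], [-2.66, 2.66]. Speed limits (rad/s): [2.57, 2.57, 3.14, 3.14, 3.14, 3.14, 3.14].

## Interface

Orientations are given as a unit quaternion [w, x, y, z].
In Python, from plant import bot gives the robot as it stands. The module is installed in compiled form; this text tells all that it offers.
- The arm moves only by the tool arm_command, never from a script. Its argument "commands" is a list of rows, each a list of 3 entries, a list of its own where there are three numbers: the shift along the tool's x, y, z in units of 25 mm (1.0 is 25 mm), then the turn, a rotation vector about the tool's x, y, z in units of 6 degrees (1.0 is 6 degrees), then the opening, from 0 (shut) to 1 (fully open). A call has 1 to 10 rows; each row shifts and turns the commanded pose from where the row before left it, along the tool's axes as they then stand; what a row does not reach is not made up. A row lasts 1/12 s, in which the tool goes at most 41.7 mm and 7.16 degrees, less where a joint would pass 70% of its speed; a pose out of reach is approached as far as the arm can. A call is refused whole if a number of a shift passes 1 or a number of a turn 1, either way. A call with a gripper value outside its range is refused whole. The fingers move at their own pace and stop on an object; "grip_force" is the grip in N (left out, the last holds). Time passes only in rows, so rows that do not move let the fingers close. It gives the time, the measured TCP pose, the force and the opening at its end, in the units of the state.
- bot.sense(): the state, without advancing time (a new reading comes with each control period).
- bot.capture(name): name is "side" or "top"; returns a dict with "image" (384x512x3 uint8, blue, green, red), "fx", "fy", "cx", "cy" (pixels), "k1" (the pictures are not rectified: a ray, as slopes to the right and down, at radius r is drawn at 1 + k1 r^2 times it, then the intrinsics apply), "extrinsics" (4x4, takes a point from camera to world coordinates). Camera axes: x right, y down, z forward; pixel columns grow to the right and rows downward; lengths in m; the calibration is good to about 2 mm. A picture is of the moment at which its call begins. There is no depth.
- bot.hand_in(): hands the job in, once; it reports no verdict.
The state is a dict: "time_s": time; "joints": joint angles; "joint_velocities": joint speeds; "joint_efforts": joint torques, N m; "tcp_pos": TCP position; "tool_rot": TCP orientation; "force": force on the tool from outside, world axes, zero at the start; "torque": the same for the moment, N m; "grip_width": finger opening in m.
Only numpy, scipy, OpenCV 4.12 (cv2) and the standard library are available. Lean on these libraries where they do the work, as an engineer would, in place of code of your own. Each camera call takes 0.05 s, during which the arm holds its last target.

## Working session

There is one attempt and no reset: what is moved stays moved. The work goes in short steps, Python scripts to look and compute and a tool call to move; the robot and the scene stay as the last step left them, time stands still between calls to the robot, and variables do not carry over. Pictures are saved under pics/ and viewed, and the job is handed in when it is done.

Besides the shell and the picture viewer there is one more tool, called after "Emit:" as name([rows], argument=value, ...), one row to a line, values as JSON. arm_command: Moves the arm, as the interface text tells. Its arguments: {"type":"object","properties":{"commands":{"type":"array","items":{"type":"array"}},"grip_force":{"type":"number"}},"required":["commands"]}

```bash
mkdir -p pics; ls
python3 - <<'E'
from plant import bot
import cv2,numpy as np
s=bot.sense()
for k,v in s.items(): print(k,np.round(v,3))
for n in("side","top"):
    c=bot.capture(n)
    cv2.imwrite(f"pics/{n}0.png",c["image"])
    print(n,[c[k] for k in("fx","fy","cx","cy","k1")]);print(np.round(c["extrinsics"],4).tolist())
E
```

```text
pics
time_s 0.0
joints [-1.23   0.469 -0.049  1.534  0.024  1.141 -0.082]
joint_velocities [-0.001  0.    -0.001 -0.     0.001  0.001  0.001]
joint_efforts [-0.0000e+00 -5.1030e+01 -4.7000e-02 -2.3772e+01  1.1000e-02  7.0000e-03
  0.0000e+00]
tcp_pos [0.244 0.629 0.241]
tool_rot [ 0.001  0.825  0.565 -0.001]
force [ 0.397 -0.451 -0.09 ]
torque [ 0.005  0.015 -0.004]
grip_width 0.086
side [442.5196907552888, 442.5196907552888, 250.26094670542352, 192.77574265168556, -0.1557551510788645]
[[0.7277, -0.4059, 0.5529, -0.106], [-0.6857, -0.4482, 0.5735, -0.7647], [0.015, -0.7965, -0.6045, 0.8774], [0.0, 0.0, 0.0, 1.0]]
top [381.9861684188001, 381.9861684188001, 255.83322271765545, 189.52458263801114, -0.09019563798655653]
[[0.0709, -0.9754, 0.2089, 0.3474], [-0.9975, -0.0682, 0.0201, -0.0485], [-0.0054, -0.2098, -0.9777, 1.2076], [0.0, 0.0, 0.0, 1.0]]
```

View pics/side0.png

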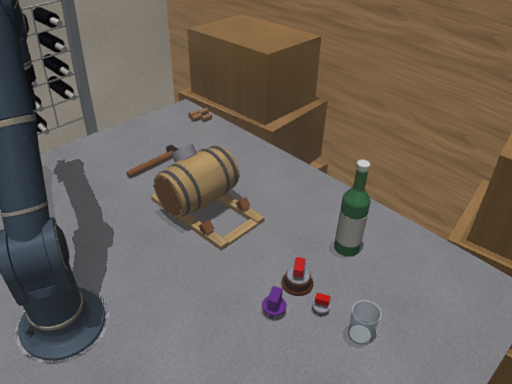

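View pics/top0.png

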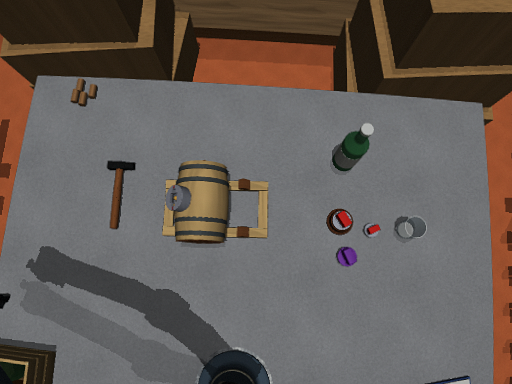

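```bash
cat > h.py <<'E'
import cv2,numpy as np
from plant import bot
from scipy.spatial.transform import Rotation as R
def cap(n,save=None):
    c=bot.capture(n)
    if save: cv2.imwrite(f"pics/{save}.png",c["image"])
    return c
def K(c): return np.array([[c["fx"],0,c["cx"]],[0,c["fy"],c["cy"]],[0,0,1]]),np.array([c["k1"],0,0,0,0])
def ray(c,uv):
    k,d=K(c); p=cv2.undistortPoints(np.array(uv,float).reshape(-1,1,2),k,d).reshape(-1,2)
    E=np.array(c["extrinsics"]); v=np.c_[p,np.ones(len(p))]@E[:3,:3].T
    return E[:3,3],v
def onz(c,uv,z):
    o,v=ray(c,uv); t=(z-o[2])/v[:,2]; return o+t[:,None]*v
def proj(c,P):
    k,d=K(c);E=np.linalg.inv(np.array(c["extrinsics"]))
    return cv2.projectPoints(np.array(P,float).reshape(-1,1,3),cv2.Rodrigues(E[:3,:3])[0],E[:3,3],k,d)[0].reshape(-1,2)
def tri(c1,u1,c2,u2):
    o1,v1=ray(c1,[u1]);o2,v2=ray(c2,[u2]);v1=v1[0]/np.linalg.norm(v1);v2=v2[0]/np.linalg.norm(v2)
    A=np.c_[v1,-v2];t=np.linalg.lstsq(A,o2-o1,rcond=None)[0]
    a=o1+t[0]*v1;b=o2+t[1]*v2
    return (a+b)/2,np.linalg.norm(a-b)
def crop(img,x0,y0,x1,y1,s,name):
    cv2.imwrite(f"pics/{name}.png",cv2.resize(img[y0:y1,x0:x1],None,fx=s,fy=s,interpolation=cv2.INTER_CUBIC))
E
python3 - <<'E'
from h import *
t=cv2.imread("pics/top0.png");s=cv2.imread("pics/side0.png")
crop(t,150,150,280,250,6,"t_cask");crop(t,310,190,440,280,6,"t_key")
crop(s,140,130,270,250,5,"s_cask");crop(s,250,240,400,350,5,"s_key")
E
```

```text
(no output)
```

View pics/t_cask.png

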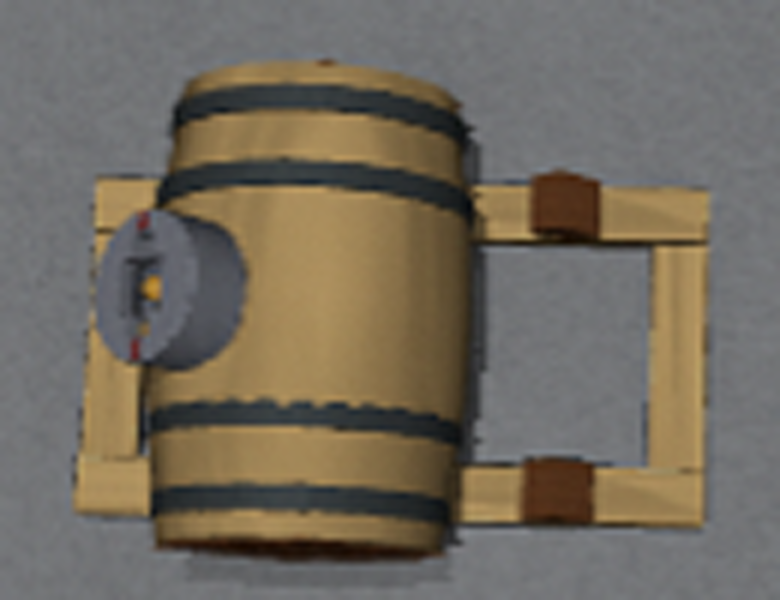

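View pics/t_key.png

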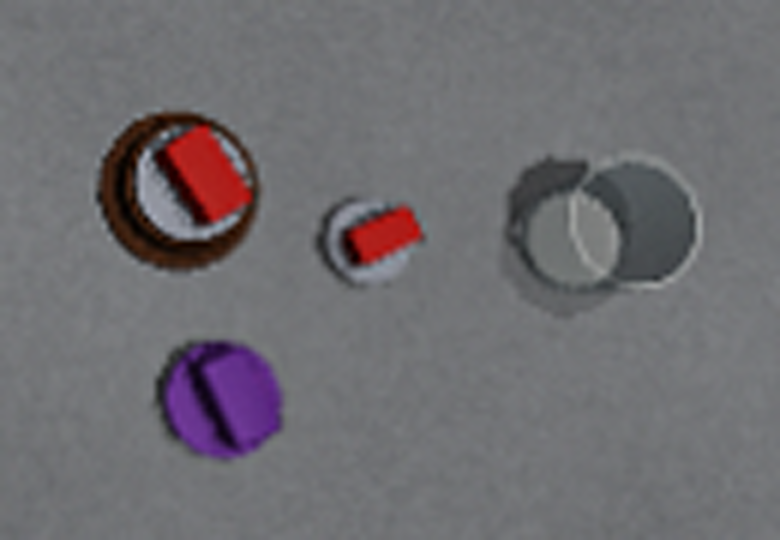

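View pics/s_cask.png

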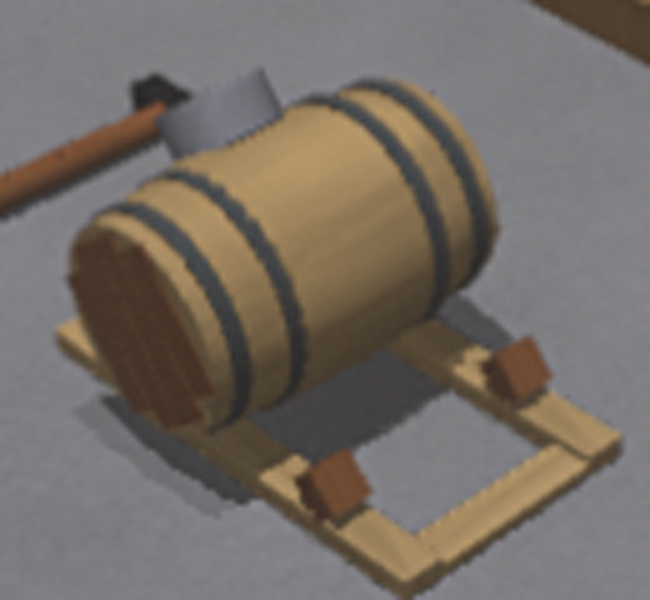

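View pics/s_key.png

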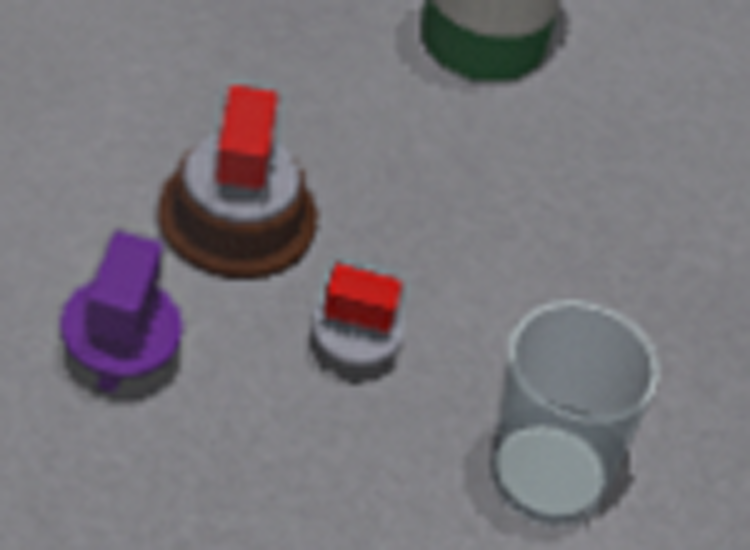

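Run:
```python
from h import *
c=cap("top");s=cap("side")
T=lambda a:np.array(a)/6+[150,150]-0.4
print("rail corners",onz(c,T([(95,177),(710,188),(705,527),(77,515)]),.018).round(4).tolist())
print("rail side corners",onz(s,np.array([(58,335),(622,440),(405,597)])/5+[140,130],.018).round(4).tolist())
print("chocks",onz(c,T([(532,182),(598,182),(525,458),(593,460)]),.04).round(4).tolist())
print("coll",[onz(c,T([(148,287)]),z).round(4).tolist() for z in(.17,.18,.19)])
print("marks",onz(c,T([(143,220),(136,350)]),.18).round(4).tolist())
# belly mid edges at z~.098..: left/right at middle hoops
print("belly",onz(c,T([(160,200),(148,385),(472,215),(466,420)]),.098).round(4).tolist())
# stand foot circle, flange, head top
T2=lambda a:np.array(a)/6+[310,190]-.4
im=c["image"];hsv=cv2.cvtColor(im,cv2.COLOR_BGR2HSV)
for nm,cam in(("top",c),("side",s)):
  h=cv2.cvtColor(cam["image"],cv2.COLOR_BGR2HSV)
  m=((h[...,0]<6)|(h[...,0]>174))&(h[...,1]>190)&(h[...,2]>150)
  n,l,st,ce=cv2.connectedComponentsWithStats(m.astype(np.uint8))
  for i in range(1,n):
    if st[i,4]>30 and st[i,4]<600:
      pts=np.argwhere(l==i)[:,::-1].astype(np.float32); r=cv2.minAreaRect(pts)
      print(nm,st[i],ce[i].round(2),r, onz(cam,[ce[i]],.076).round(4), onz(cam,cv2.boxPoints(r),.076)[:,:2].round(4).tolist())
print("stand foot L/R/B/T",onz(c,T2([(98,190),(260,190),(180,110),(180,270)]),.003).round(4).tolist())
print("tumbler,bottle base", onz(c,T2([(573,240)]),.0).round(4).tolist())
```

```text
rail corners [[0.6156, 0.2692, 0.018], [0.6324, -0.0607, 0.018], [0.4523, -0.0697, 0.018], [0.4346, 0.2572, 0.018]]
rail side corners [[0.4322, 0.2452, 0.018], [0.6258, -0.0686, 0.018], [0.4435, -0.0829, 0.018]]
chocks [[0.6238, 0.0328, 0.04], [0.6262, -0.0017, 0.04], [0.479, 0.0247, 0.04], [0.4804, -0.01, 0.04]]
coll [[[0.5309, 0.1975, 0.17]], [[0.5291, 0.1951, 0.18]], [[0.5273, 0.1928, 0.19]]]
marks [[0.5603, 0.2011, 0.18], [0.4996, 0.1973, 0.18]]
belly [[0.588, 0.2137, 0.098], [0.4948, 0.209, 0.098], [0.5912, 0.0572, 0.098], [0.4889, 0.0513, 0.098]]
top [338 211  14  16 109] [344.26 218.32] ((344.25885009765625, 218.3353271484375), (14.188852310180664, 7.4395599365234375), 57.528804779052734) [[ 0.5197 -0.2955  0.076 ]] [[0.5303, -0.2743], [0.5437, -0.2929], [0.5091, -0.3168], [0.4958, -0.2982]]
top [369 225  11   8  53] [373.85 228.6 ] ((373.8000183105469, 228.60003662109375), (5.366562843322754, 9.838699340820312), 63.43495178222656) [[ 0.4947 -0.3855  0.076 ]] [[0.4942, -0.3684], [0.5091, -0.3949], [0.4952, -0.4023], [0.4803, -0.3758]]
side [295 258  10  13 110] [299.33 263.91] ((299.2615051269531, 263.90771484375), (8.6824312210083, 12.403472900390625), 7.125016689300537) [[ 0.5166 -0.2996  0.076 ]] [[0.4931, -0.3037], [0.5273, -0.2778], [0.5405, -0.2952], [0.506, -0.3206]]
side [316 293  14   9  75] [322.41 297.01] ((322.4999694824219, 296.9999694824219), (13.049251556396484, 5.49442195892334), 15.945395469665527) [[ 0.477  -0.4073  0.076 ]] [[0.4633, -0.3977], [0.478, -0.3899], [0.4911, -0.4171], [0.4763, -0.4246]]
stand foot L/R/B/T [[0.5175, -0.2532, 0.003], [0.5232, -0.3395, 0.003], [0.5634, -0.2956, 0.003], [0.478, -0.298, 0.003]]
tumbler,bottle base [[0.5078, -0.5099, 0.0]]
```

Emit:
arm_command([
  [[-0.61, 0.99, 0], [0, 0, 0], 0],
  [[-0.61, 0.99, 0], [0, 0, 0], 0],
  [[-0.61, 0.99, 0], [0, 0, 0], 0],
  [[-0.61, 0.99, 0], [0, 0, 0], 0],
  [[-0.61, 0.99, 0], [0, 0, 0], 0],
  [[-0.61, 0.99, 0], [0, 0, 0], 0],
  [[-0.61, 0.99, 0], [0, 0, 0], 0],
  [[-0.61, 0.99, 0], [0, 0, 0], 0],
], grip_force=40)

```text
time_s: 0.87
tcp_pos: [0.3851, 0.4427, 0.2422]
tool_rot: [-0.0, 0.825, 0.565, -0.0]
force: [0.8, 0.4, -0.0]
grip_width: -0.0
```

Emit:
arm_command([
  [[-0.61, 0.99, 0], [0, 0, 0], 0],
  [[-0.61, 0.99, 0], [0, 0, 0], 0],
  [[-0.61, 0.99, 0], [0, 0, 0], 0],
  [[-0.61, 0.99, 0], [0, 0, 0], 0],
  [[-0.61, 0.99, 0], [0, 0, 0], 0],
  [[-0.61, 0.99, 0], [0, 0, 0], 0],
  [[-0.61, 0.99, 0], [0, 0, 0], 0],
  [[-0.61, 0.99, 0], [0, 0, 0], 0],
])

```text
time_s: 1.53
tcp_pos: [0.5255, 0.2575, 0.2423]
tool_rot: [-0.0, 0.825, 0.565, -0.0]
force: [0.1, 0.1, -0.2]
grip_width: -0.0001
```

Emit:
arm_command([
  [[0, 0, 0], [0, 0, 1], 0],
  [[0, 0, 0], [0, 0, 1], 0],
  [[0, 0, 0], [0, 0, 1], 0],
  [[0, 0, 0], [0, 0, 1], 0],
  [[0, 0, 0], [0, 0, 1], 0],
  [[0, 0, 0], [0, 0, 1], 0],
  [[0, 0, 0], [0, 0, 1], 0],
  [[0, 0, 0], [0, 0, 1], 0],
  [[0, 0, 0], [0, 0, 1], 0],
  [[0, 0, 0], [0, 0, 1], 0],
])

```text
time_s: 2.37
tcp_pos: [0.5248, 0.2588, 0.2421]
tool_rot: [0.0, 0.997, 0.074, -0.0]
force: [0.2, -0.3, 0.1]
grip_width: 0.0
```

Emit:
arm_command([
  [[0, 0, 0], [0, 0, 0.97], 0],
  [[0, 0, 0], [0, 0, 0], 0],
])

```text
time_s: 2.53
tcp_pos: [0.5248, 0.2588, 0.2421]
tool_rot: [0.0, 1.0, 0.025, -0.0]
force: [0.0, 1.1, -0.4]
grip_width: 0.0002
```

Run:
```python
from h import *
s=bot.sense()
for k in("time_s","joints","tcp_pos","tool_rot","force","grip_width"):print(k,np.round(s[k],4))
q=s["tool_rot"];print(R.from_quat([*q[1:],q[0]]).as_matrix().round(3))
c=cap("top","t1");crop(c["image"],110,120,290,255,4,"t1c")
c=cap("side","s1");crop(c["image"],120,60,290,250,4,"s1c")
```

```text
time_s 2.5333
joints [-0.7812  0.3274  0.3211  1.7696 -0.1162  1.0636 -0.3686]
tcp_pos [0.5248 0.2588 0.2421]
tool_rot [ 2.000e-04  9.997e-01  2.540e-02 -1.000e-04]
force [ 0.0434  1.11   -0.4307]
grip_width 0.0002
[[ 0.999  0.051 -0.   ]
 [ 0.051 -0.999 -0.   ]
 [-0.     0.    -1.   ]]
```

View pics/t1c.png

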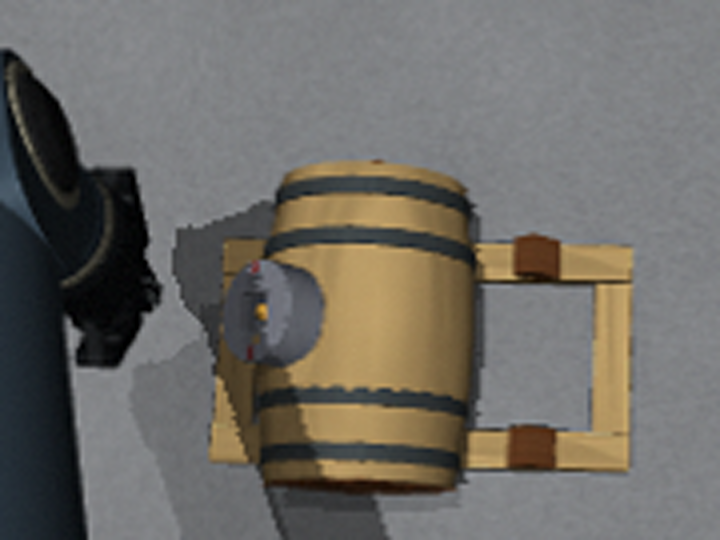

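View pics/s1c.png

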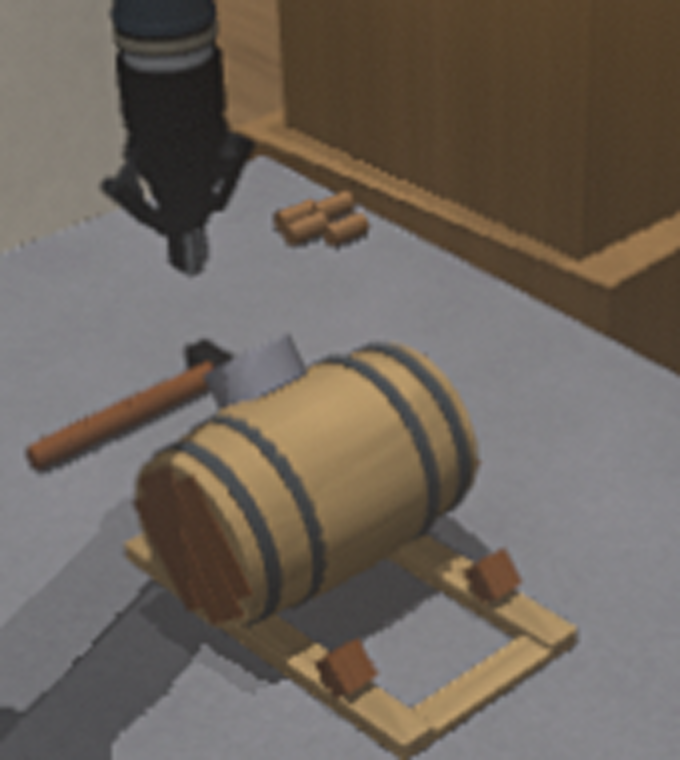

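Emit:
arm_command([
  [[0, 0, 0.8], [0, 0, 0], 0],
  [[0, 0, 0.8], [0, 0, 0], 0],
  [[0, 0, 0.8], [0, 0, 0], 0],
  [[0, 0, 0.76], [0, 0, 0], 0],
  [[0, 0.3, 0], [0, 0, 0], 0],
  [[0, 0.3, 0], [0, 0, 0], 0],
  [[0, 0.2, 0], [0, 0, 0], 0],
  [[0, 0.2, -0.1], [0, 0, 0], 0],
])

```text
time_s: 3.3
tcp_pos: [0.5271, 0.2336, 0.1671]
tool_rot: [-0.001, 1.0, 0.026, 0.001]
force: [0.2, 2.1, -0.4]
grip_width: 0.0
```

Emit:
arm_command([
  [[0, 0.2, -0.1], [0, 0, 0], 0],
  [[0, 0.2, -0.11], [0, 0, 0], 0],
  [[0, 0.2, -0.11], [0, 0, 0], 0],
  [[0, 0.2, -0.11], [0, 0, 0], 0],
])

```text
time_s: 3.63
tcp_pos: [0.5279, 0.2142, 0.1778]
tool_rot: [-0.001, 1.0, 0.026, 0.001]
force: [-0.5, 3.1, 2.5]
grip_width: -0.0
```

Emit:
arm_command([
  [[0, 0.2, -0.11], [0, 0, 0], 0],
  [[0, 0.2, -0.1], [0, 0, 0], 0],
  [[0, 0.2, -0.1], [0, 0, 0], 0],
  [[0, 0.2, -0.09], [0, 0, 0], 0],
  [[0, 0.2, -0.09], [0, 0, 0], 0],
])

```text
time_s: 4.05
tcp_pos: [0.5287, 0.1883, 0.1891]
tool_rot: [-0.0, 1.0, 0.026, 0.0]
force: [0.2, 2.9, 2.0]
grip_width: 0.0001
```

Emit:
arm_command([
  [[0, 0.2, -0.08], [0, 0, 0], 0],
  [[0, 0.2, -0.08], [0, 0, 0], 0],
  [[0, 0.2, -0.07], [0, 0, 0], 0],
  [[0, 0.2, -0.06], [0, 0, 0], 0],
  [[0, 0.2, -0.06], [0, 0, 0], 0],
])

```text
time_s: 4.47
tcp_pos: [0.5299, 0.1632, 0.1975]
tool_rot: [0.0, 1.0, 0.026, -0.0]
force: [0.5, 1.2, 1.8]
grip_width: 0.0002
```

Run:
```python
from h import *
c=cap("top","t2");crop(c["image"],110,120,290,255,4,"t2c")
c=cap("side","s2");crop(c["image"],120,60,290,250,4,"s2c")
```

```text
(no output)
```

View pics/t2c.png

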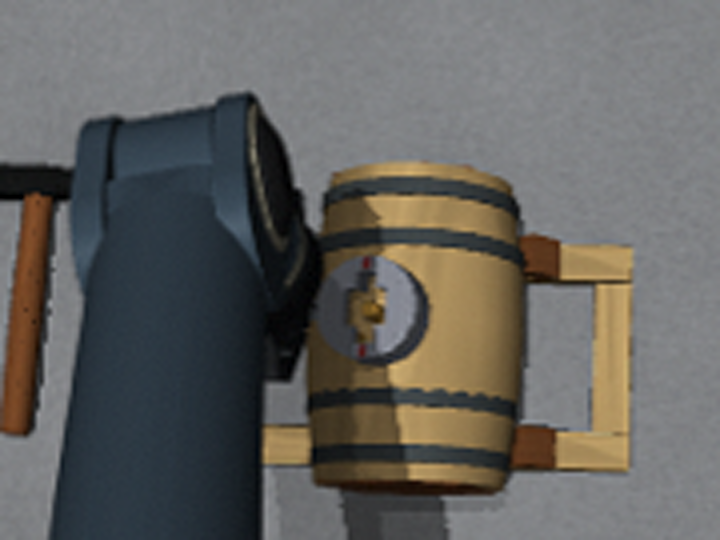

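View pics/s2c.png

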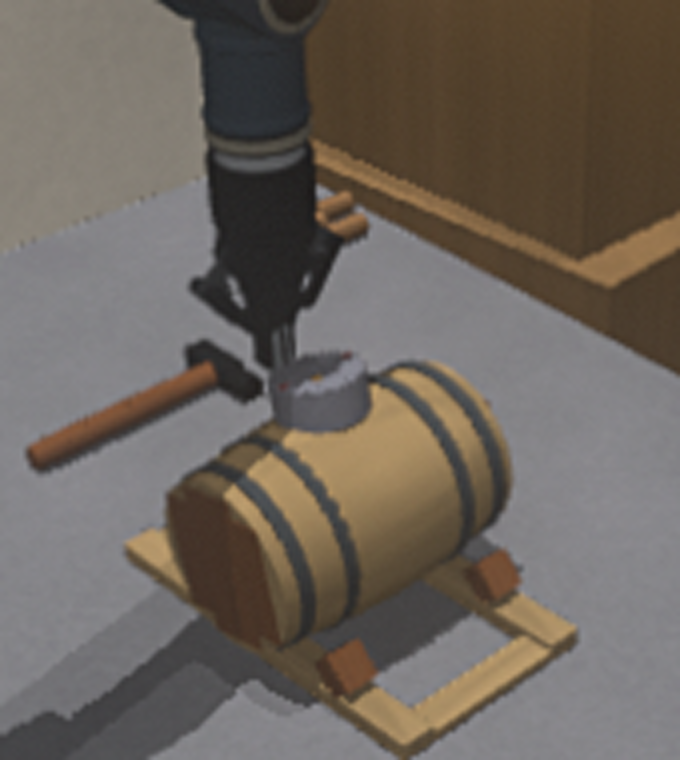

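Emit:
arm_command([
  [[0, 0.2, -0.06], [0, 0, 0], 0],
  [[0, 0.2, -0.05], [0, 0, 0], 0],
  [[0, 0.2, -0.05], [0, 0, 0], 0],
  [[0, 0.2, -0.04], [0, 0, 0], 0],
])

```text
time_s: 4.9
tcp_pos: [0.5308, 0.1434, 0.2026]
tool_rot: [-0.0, 1.0, 0.026, -0.0]
force: [0.2, 1.9, 1.6]
grip_width: -0.0002
```

Emit:
arm_command([
  [[0, 0.15, -0.03], [0, 0, 0], 0],
  [[0, 0.1, -0.02], [0, 0, 0], 0],
])

```text
time_s: 5.07
tcp_pos: [0.5313, 0.1369, 0.204]
tool_rot: [0.0, 1.0, 0.026, -0.0]
force: [-1.3, 1.7, 1.0]
grip_width: -0.0001
```

Emit:
arm_command([
  [[0, 0.1, -0.02], [0, 0, 0], 0],
  [[0, 0.1, -0.01], [0, 0, 0], 0],
])

```text
time_s: 5.23
tcp_pos: [0.5315, 0.1325, 0.2046]
tool_rot: [-0.0, 1.0, 0.026, -0.0]
force: [0.3, 1.2, 1.1]
grip_width: 0.0
```

Emit:
arm_command([
  [[0, 0.1, -0.01], [0, 0, 0], 0],
  [[0, 0.1, 0], [0, 0, 0], 0],
])

```text
time_s: 5.4
tcp_pos: [0.5319, 0.1276, 0.2048]
tool_rot: [-0.0, 1.0, 0.026, 0.0]
force: [0.1, 1.3, 1.3]
grip_width: -0.0002
```

Emit:
arm_command([
  [[0, 0.1, 0], [0, 0, 0], 0],
  [[0, 0, 0], [0, 0, 0], 0],
])

```text
time_s: 5.57
tcp_pos: [0.5321, 0.1244, 0.2048]
tool_rot: [0.0, 1.0, 0.026, 0.0]
force: [-1.1, 0.5, 0.5]
grip_width: -0.0004
```

Emit:
arm_command([
  [[0, 0.1, 0], [0, 0, 0], 0],
  [[0, 0.1, 0], [0, 0, 0], 0],
])

```text
time_s: 5.73
tcp_pos: [0.5324, 0.1209, 0.205]
tool_rot: [-0.001, 1.0, 0.026, 0.0]
force: [-0.8, 6.1, 2.6]
grip_width: 0.0001
```

Run:
```python
from h import *
c=cap("top","t3");crop(c["image"],110,120,290,255,4,"t3c")
c=cap("side","s3");crop(c["image"],120,60,290,250,4,"s3c")
```

```text
(no output)
```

View pics/t3c.png

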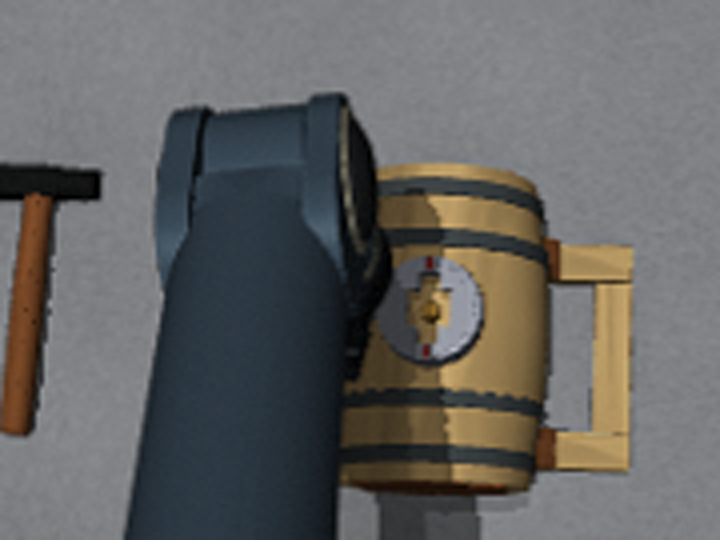

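View pics/s3c.png

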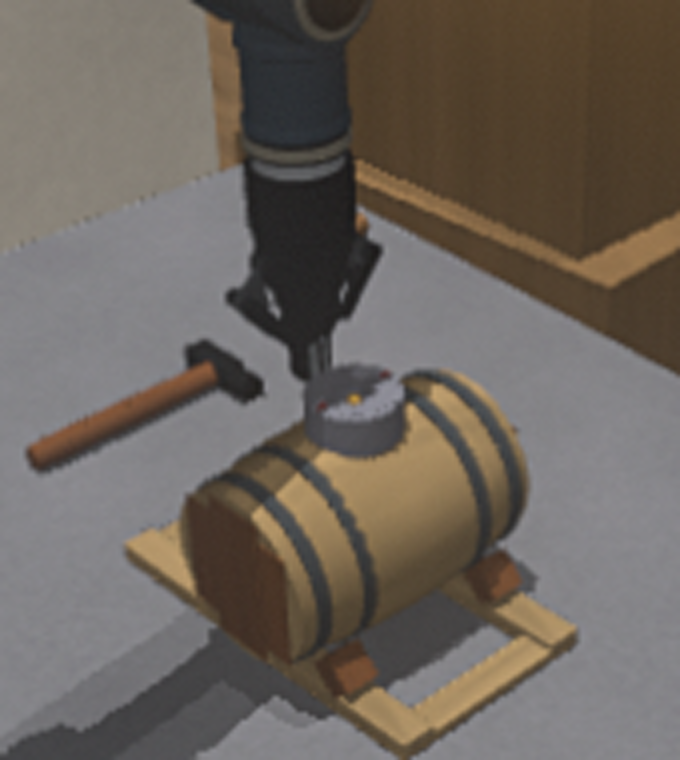

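Emit:
arm_command([
  [[0, 0.06, 0], [0, 0, 0], 0],
  [[0, 0, 0], [0, 0, 0], 0],
])

```text
time_s: 6.0
tcp_pos: [0.5323, 0.1207, 0.2051]
tool_rot: [-0.001, 1.0, 0.027, 0.0]
force: [-1.3, 6.5, 2.7]
grip_width: -0.0001
```

Emit:
arm_command([
  [[0, 0.12, 0], [0, 0, 0], 0],
  [[0, 0, 0], [0, 0, 0], 0],
])

```text
time_s: 6.17
tcp_pos: [0.5325, 0.1196, 0.2054]
tool_rot: [-0.003, 1.0, 0.027, 0.0]
force: [-0.6, 10.9, 2.9]
grip_width: 0.0002
```

Emit:
arm_command([
  [[0, -0.4, 0], [0, 0, 0], 0],
  [[0, -0.6, 0], [0, 0, 0], 0],
  [[0, 0, -0.9], [0, 0, 0], 0],
  [[0, 0, -0.9], [0, 0, 0], 0],
  [[0, 0, -0.9], [0, 0, 0], 0],
  [[0, 0.5, -0.5], [0, 0, 0], 0],
  [[-0.08, 0.97, 0], [0, 0, 0], 0],
  [[-0.08, 0.97, 0], [0, 0, 0], 0],
  [[-0.08, 0.97, 0], [0, 0, 0], 0],
  [[-0.08, 0.97, 0], [0, 0, 0], 0],
])

```text
time_s: 7.0
tcp_pos: [0.5283, 0.0285, 0.2844]
tool_rot: [0.001, 1.0, 0.026, -0.0]
force: [-0.0, 0.0, -0.3]
grip_width: 0.0002
```

Emit:
arm_command([
  [[-0.08, 0.97, 0], [0, 0, 0], 0.7],
  [[-0.08, 0.97, 0], [0, 0, 0], 0.7],
  [[-0.08, 0.97, 0], [0, 0, 0], 0.7],
  [[-0.08, 0.97, 0], [0, 0, 0], 0.7],
  [[-0.08, 0.97, 0], [0, 0, 0], 0.7],
  [[-0.08, 0.97, 0], [0, 0, 0], 0.7],
  [[-0.08, 0.97, 0], [0, 0, 0], 0.7],
  [[-0.08, 0.97, 0], [0, 0, 0], 0.7],
  [[-0.08, 0.97, 0], [0, 0, 0], 0.7],
])

```text
time_s: 7.75
tcp_pos: [0.5212, -0.1902, 0.2843]
tool_rot: [0.001, 1.0, 0.026, -0.001]
force: [-0.6, -0.7, -0.8]
grip_width: 0.0598
```

Emit:
arm_command([
  [[0, 0, 0], [0, 0, -0.9], 0.7],
  [[0, 0, 0], [0, 0, -0.9], 0.7],
  [[0, 0, 0], [0, 0, -0.9], 0.7],
  [[0, 0, 0], [0, 0, -0.9], 0.7],
  [[0, 0, 0], [0, 0, -0.9], 0.7],
  [[0, 0, 0], [0, 0, -0.9], 0.7],
  [[0, 0, 0], [0, 0, 0], 0.7],
])

```text
time_s: 8.33
tcp_pos: [0.5215, -0.189, 0.2843]
tool_rot: [0.0, 0.953, 0.304, -0.001]
force: [-0.8, -1.1, 0.8]
grip_width: 0.0596
```

Run:
```python
from h import *
s=bot.sense()
for k in("time_s","joints","tcp_pos","tool_rot","force","grip_width"):print(k,np.round(s[k],4))
q=s["tool_rot"];print(R.from_quat([*q[1:],q[0]]).as_matrix().round(3))
c=cap("top","t4");crop(c["image"],200,170,260,230,10,"t4c")
crop(c["image"],260,150,440,285,4,"t4k")
c=cap("side","s4");crop(c["image"],190,130,250,180,10,"s4c");crop(c["image"],200,150,360,330,4,"s4k")
```

```text
time_s 8.3333
joints [-0.105   0.2452  0.4588  1.7901 -0.1169  1.1347  1.0099]
tcp_pos [ 0.5215 -0.189   0.2843]
tool_rot [ 3.000e-04  9.526e-01  3.043e-01 -1.100e-03]
force [-0.8485 -1.0867  0.8128]
grip_width 0.0596
[[ 0.815  0.58  -0.002]
 [ 0.58  -0.815 -0.001]
 [-0.002 -0.    -1.   ]]
```

View pics/t4c.png

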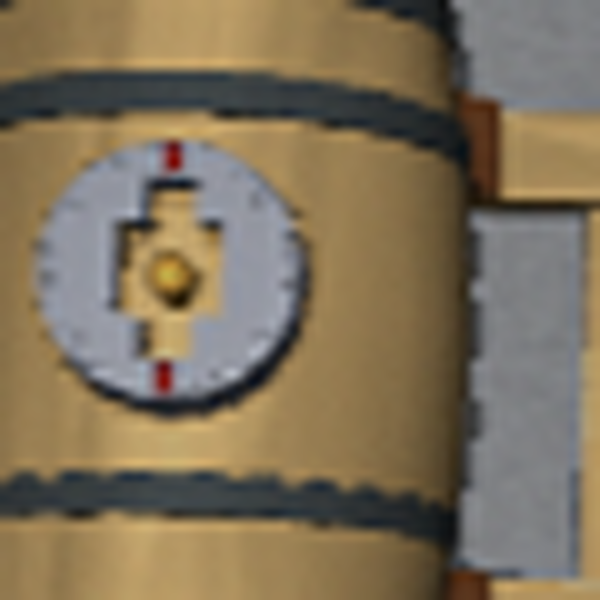

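View pics/s4c.png

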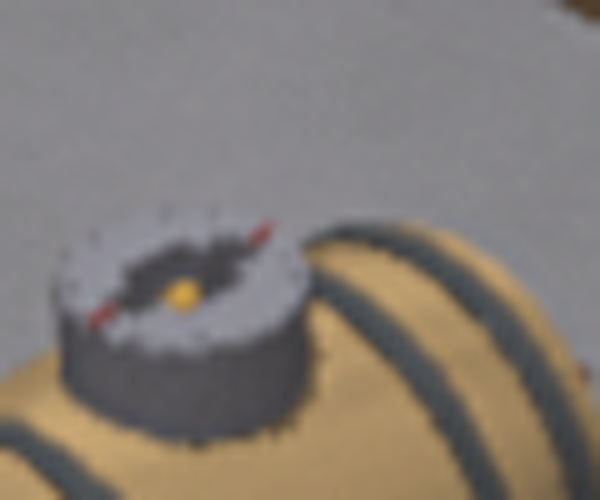

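View pics/s4k.png

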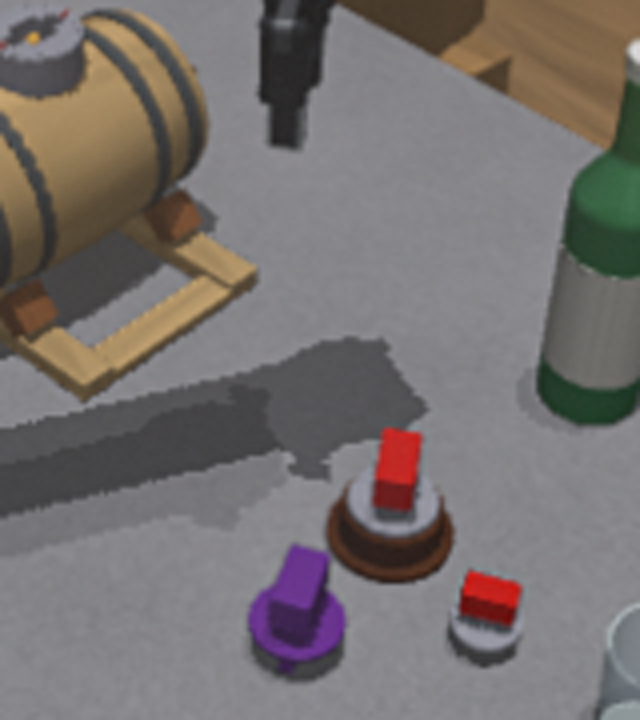

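View pics/t4k.png

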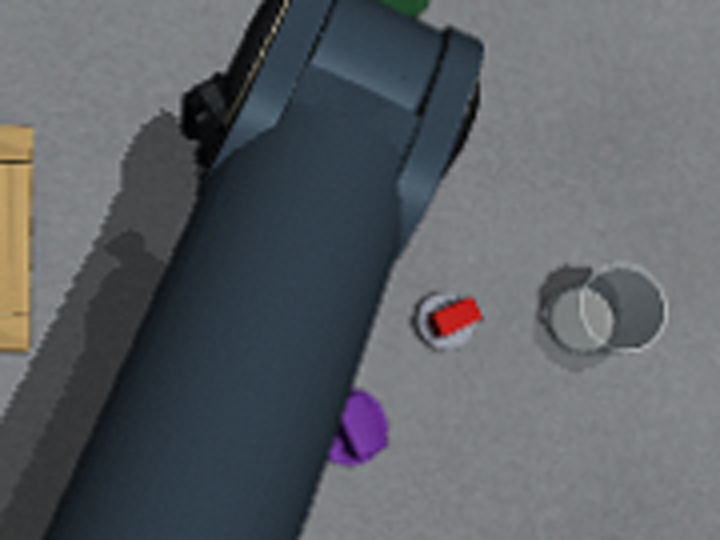

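```bash
cat >> h.py <<'E'
def un(uv,s,x0,y0): return (np.array(uv,float)+.5)/s-.5+[x0,y0]
E
python3 - <<'E'
from h import *
c=cap("top");s=cap("side")
def marks(img,x0,y0,x1,y1):
    h=cv2.cvtColor(img,cv2.COLOR_BGR2HSV)[y0:y1,x0:x1].astype(int)
    b=img[y0:y1,x0:x1].astype(float)
    w=np.clip(b[...,2]-np.maximum(b[...,0],b[...,1])-25,0,None)*(h[...,1]>110)*((h[...,0]<8)|(h[...,0]>172))
    n,l,st,ce=cv2.connectedComponentsWithStats((w>0).astype(np.uint8))
    for i in range(1,n):
        yy,xx=np.nonzero(l==i);ww=w[yy,xx];print(st[i,4],(xx@ww/ww.sum()+x0).round(2),(yy@ww/ww.sum()+y0).round(2),ww.sum())
print("top");marks(c["image"],200,180,235,215)
print("side");marks(s["image"],190,145,225,170)
mt=un([(174,157),(164,377),(168,270)],10,200,170);ms=un([(103,315),(262,235)],10,190,130)
print(mt,ms)
print(onz(c,mt,.206).round(4).tolist());print(onz(s,ms,.206).round(4).tolist(),onz(s,[ms.mean(0)],.206))
print(tri(c,mt[:2].mean(0),s,ms.mean(0)))
print("pin",tri(c,un([(172,275)],10,200,170)[0],s,un([(183,294)],10,190,130)[0]))
# key head triangulate
for cam,nm,box in((c,"t",None),(s,"s",None)):
    h=cv2.cvtColor(cam["image"],cv2.COLOR_BGR2HSV)
# flange ellipse in side: light gray near head; key head corners side from crop s4k (4x,200,150)
hc=un([(388,432),(421,434),(411,484),(378,481)],4,200,150) # top face corners in side
print("side head top",onz(s,hc,.076)[:,:2].round(4).tolist(),onz(s,hc,.076).mean(0))
t0=un([(160,155),(206,124),(252,187),(210,224)],6,310,190)
print("top head top",onz(c,t0,.076)[:,:2].round(4).tolist(),onz(c,t0,.076).mean(0))
ft=un([(188,183)],6,310,190)
E
```

```text
top
3 217.0 185.22 202.0
3 216.0 207.2 212.0
side
[[216.95 185.25]
 [215.95 207.25]
 [216.35 196.55]] [[199.85 161.05]
 [215.75 153.05]]
[[0.5659, 0.0774, 0.206], [0.5059, 0.0745, 0.206], [0.5349, 0.0761, 0.206]]
[[0.5042, 0.072, 0.206], [0.5635, 0.0745, 0.206]] [[0.53348513 0.07324294 0.206     ]]
(array([0.53605461, 0.07632593, 0.20346673]), np.float64(0.0003460189656024512))
pin (array([0.53524551, 0.07589684, 0.19760731]), np.float64(0.00018299684654023515))
side head top [[0.5279, -0.2803], [0.542, -0.2958], [0.5052, -0.3199], [0.4921, -0.3044]] [ 0.51679588 -0.30009237  0.076     ]
top head top [[0.5269, -0.2712], [0.5441, -0.2939], [0.5139, -0.3178], [0.494, -0.2972]] [ 0.51970586 -0.29502601  0.076     ]
```

Emit:
arm_command([
  [[-0.65, 0.86, 0], [0, 0, 0], 0.72],
  [[-0.65, 0.86, 0], [0, 0, 0], 0.72],
  [[-0.65, 0.86, 0], [0, 0, 0], 0.72],
  [[-0.65, 0.86, 0], [0, 0, 0], 0.72],
  [[0, 0, 0.9], [0, 0, 0], 0.72],
  [[0, 0, 0.9], [0, 0, 0], 0.72],
  [[0, 0, 0.9], [0, 0, 0], 0.72],
  [[0, 0, 0.9], [0, 0, 0], 0.72],
  [[0, 0, 0.9], [0, 0, 0], 0.72],
  [[0, 0, 0.9], [0, 0, 0], 0.72],
])

```text
time_s: 9.37
tcp_pos: [0.519, -0.2958, 0.1487]
tool_rot: [0.0, 0.953, 0.303, -0.0]
force: [0.1, -0.2, 0.5]
grip_width: 0.0611
```

Emit:
arm_command([
  [[0, 0, 0.9], [0, 0, 0], 0.72],
  [[0, 0, 0], [0, 0, 0], 0.72],
])

```text
time_s: 9.53
tcp_pos: [0.5165, -0.294, 0.1229]
tool_rot: [-0.003, 0.953, 0.304, -0.003]
force: [0.2, 0.2, -0.5]
grip_width: 0.0614
```

Run:
```python
from h import *
s=bot.sense();print(s["tcp_pos"],s["grip_width"])
c=cap("side","s5");crop(c["image"],240,190,370,320,5,"s5c")
c=cap("top","t5");crop(c["image"],270,150,430,285,4,"t5c")
```

```text
[ 0.51646445 -0.29399356  0.12293902] 0.06137542323144388
```

View pics/s5c.png

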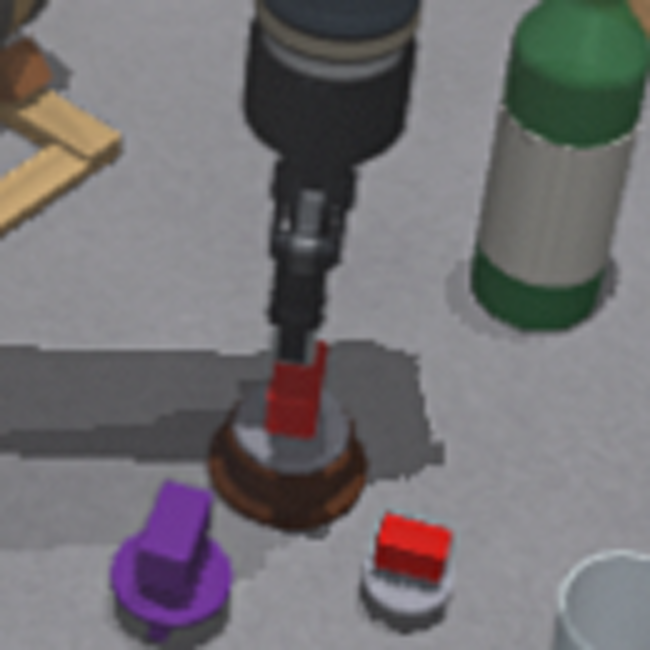

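View pics/t5c.png

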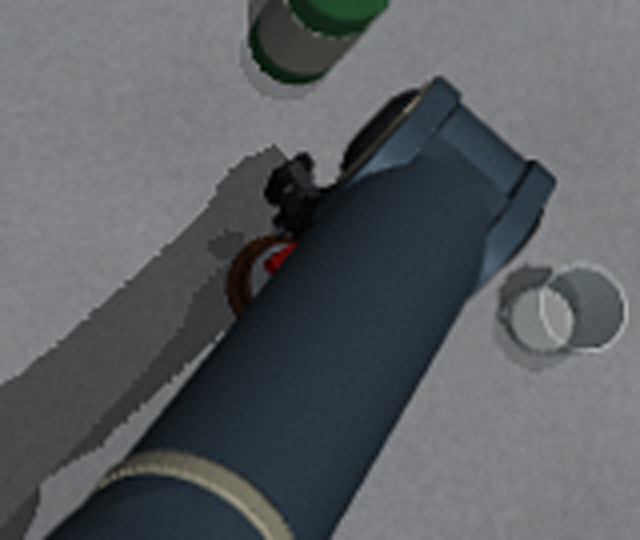

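Emit:
arm_command([
  [[0, 0, 0], [0, 0, 0], 0.72],
])

```text
time_s: 9.72
tcp_pos: [0.5199, -0.2964, 0.1286]
tool_rot: [0.001, 0.953, 0.304, 0.001]
force: [-0.3, -0.2, 0.1]
grip_width: 0.0616
```

Run:
```python
from h import *
s=bot.sense();print(s["tcp_pos"],s["grip_width"],s["joints"],s["joint_velocities"])
q=s["tool_rot"];M=R.from_quat([*q[1:],q[0]]).as_matrix();print(M.round(3))
d=np.array([.5185,-.2970,.055])-s["tcp_pos"];print((M.T@d/.025).round(3))
c=cap("side")
P=s["tcp_pos"]+M[:,2]*.011
for e in(-1,1): print(proj(c,P+e*M[:,0]*.0307), (np.array(proj(c,P+e*M[:,0]*.0307))-[240,190])*5)
```

```text
[ 0.51990405 -0.29639734  0.12860608] 0.06161371444561043 [ 0.11773282  0.49077181  0.44370803  1.85447468 -0.27150703  0.85377781
  1.31239979] [-0.00034991 -0.01382542  0.00212512 -0.00802142 -0.00236134 -0.00128557
  0.00461277]
[[ 0.815  0.579  0.002]
 [ 0.579 -0.815 -0.001]
 [ 0.001  0.002 -1.   ]]
[-0.062 -0.019  2.944]
[[299.30031853 259.57697062]] [[296.50159267 347.88485309]]
[[302.06579816 242.17871148]] [[310.3289908  260.89355739]]
```

Emit:
arm_command([
  [[-0.03, 0, 0.6], [0, 0, 0], 0.72],
  [[0, 0, 0.6], [0, 0, 0], 0.72],
  [[0, 0, 0.6], [0, 0, 0], 0.72],
  [[0, 0, 0.5], [0, 0, 0], 0.72],
  [[0, 0, 0.4], [0, 0, 0], 0.72],
  [[0, 0, 0.2], [0, 0, 0], 0.72],
  [[0, 0, 0], [0, 0, 0], 0.72],
  [[0, 0, 0], [0, 0, 0], 0.72],
])

```text
time_s: 10.43
tcp_pos: [0.5188, -0.2964, 0.0551]
tool_rot: [0.0, 0.953, 0.304, 0.0]
force: [-0.3, 0.1, 0.5]
grip_width: 0.0613
```

Run:
```python
from h import *
s=bot.sense();print(s["tcp_pos"],s["grip_width"],s["force"])
c=cap("side","s6");crop(c["image"],240,190,370,320,5,"s6c")
```

```text
[ 0.51877179 -0.29643915  0.05509119] 0.06129839142320872 [-0.29710665  0.12169606  0.49976833]
```

View pics/s6c.png

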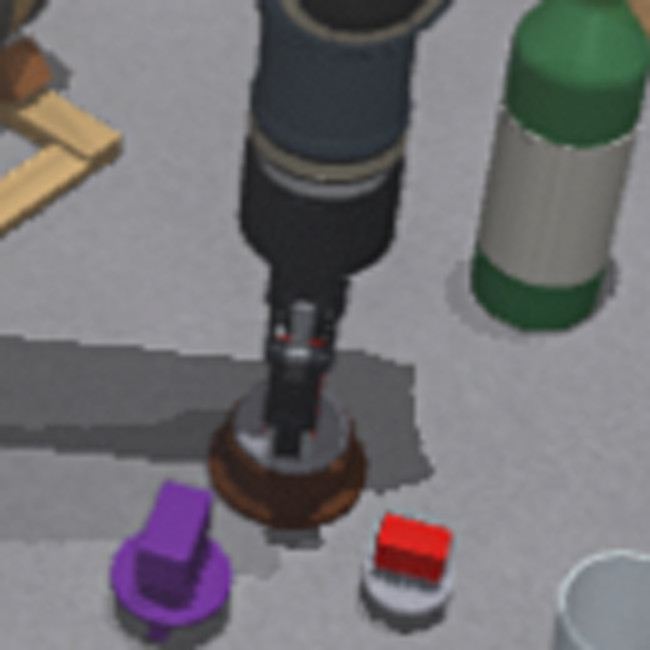

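Emit:
arm_command([
  [[0, 0, 0], [0, 0, 0], 0.4],
  [[0, 0, 0], [0, 0, 0], 0.4],
  [[0, 0, 0], [0, 0, 0], 0.3],
  [[0, 0, 0], [0, 0, 0], 0.3],
  [[0, 0, 0], [0, 0, 0], 0.3],
], grip_force=30)

```text
time_s: 10.9
tcp_pos: [0.5192, -0.2964, 0.0557]
tool_rot: [0.0, 0.953, 0.304, 0.001]
force: [-0.1, 0.7, 4.9]
grip_width: 0.0458
```

Emit:
arm_command([
  [[0, 0, 0], [0, 0, 0], 0.3],
  [[0, 0, 0], [0, 0, 0], 0.3],
], grip_force=90)

```text
time_s: 11.07
tcp_pos: [0.5193, -0.2965, 0.0559]
tool_rot: [0.001, 0.953, 0.304, 0.001]
force: [-0.2, 0.7, 6.7]
grip_width: 0.0447
```

Emit:
arm_command([
  [[0, 0, -0.2], [0, 0, 0], 0.3],
  [[0, 0, -0.4], [0, 0, 0], 0.3],
  [[0, 0, -0.6], [0, 0, 0], 0.3],
  [[0, 0, -0.8], [0, 0, 0], 0.3],
  [[0, 0, -0.8], [0, 0, 0], 0.3],
  [[0, 0, -0.8], [0, 0, 0], 0.3],
  [[0, 0, 0], [0, 0, 0], 0.3],
  [[0, 0, 0], [0, 0, 0], 0.3],
])

```text
time_s: 11.73
tcp_pos: [0.5187, -0.2963, 0.1456]
tool_rot: [0.0, 0.953, 0.304, 0.001]
force: [0.4, 0.1, -3.9]
grip_width: 0.0444
```

Run:
```python
from h import *
s=bot.sense();print(s["tcp_pos"],s["grip_width"],s["force"],s["torque"],s["joints"])
c=cap("side","s7");crop(c["image"],240,170,370,320,5,"s7c")
c=cap("top","t7");crop(c["image"],270,150,430,285,4,"t7c")
```

```text
[ 0.51872515 -0.29626326  0.14555835] 0.04440010959968605 [ 0.42215412  0.11404433 -3.85702025] [-0.02292908  0.04740073 -0.04012543] [ 0.10916926  0.46837165  0.45462515  1.84403852 -0.25940368  0.88594112
  1.3041512 ]
```

View pics/s7c.png

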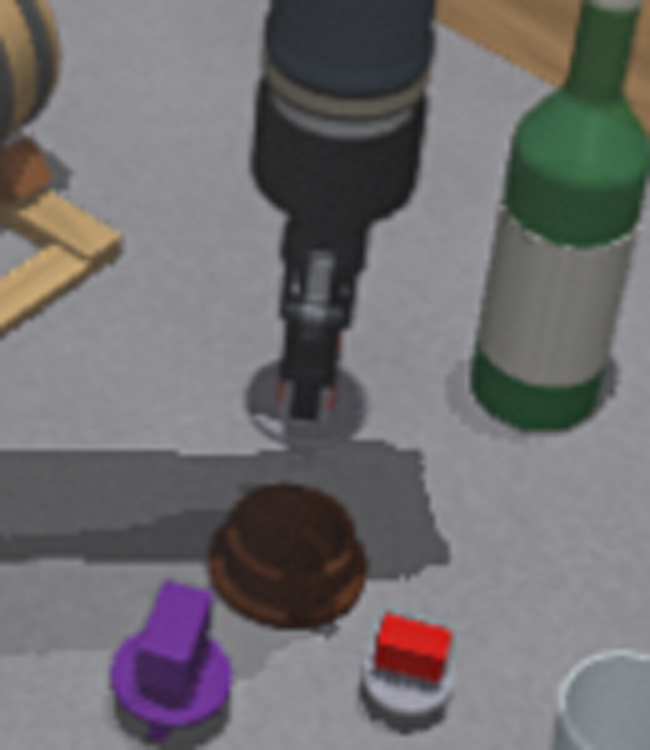

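Emit:
arm_command([
  [[0, 0, -0.97], [0, 0, 0.9], 0.3],
  [[0, 0, -0.97], [0, 0, 0.9], 0.3],
  [[0, 0, -0.97], [0, 0, 0.9], 0.3],
  [[0, 0, -0.97], [0, 0, 0.9], 0.3],
  [[0, 0, -0.97], [0, 0, 0.9], 0.3],
  [[0, 0, -0.97], [0, 0, 0.93], 0.3],
  [[0.08, -0.6, 0], [0, 0, 0], 0.3],
  [[0.08, -0.8, 0], [0, 0, 0], 0.3],
  [[0.08, -0.9, 0], [0, 0, 0], 0.3],
  [[0.08, -0.9, 0], [0, 0, 0], 0.3],
])

```text
time_s: 12.67
tcp_pos: [0.5217, -0.2148, 0.2885]
tool_rot: [-0.0, 1.0, 0.024, -0.002]
force: [0.0, 1.5, -2.6]
grip_width: 0.0444
```

Emit:
arm_command([
  [[0.08, -0.9, 0], [0, 0, 0], 0.3],
  [[0.08, -0.9, 0], [0, 0, 0], 0.3],
  [[0.08, -0.9, 0], [0, 0, 0], 0.3],
  [[0.08, -0.9, 0], [0, 0, 0], 0.3],
  [[0.08, -0.9, 0], [0, 0, 0], 0.3],
  [[0.08, -0.9, 0], [0, 0, 0], 0.3],
  [[0.08, -0.9, 0], [0, 0, 0], 0.3],
  [[0.08, -0.9, 0], [0, 0, 0], 0.3],
  [[0.08, -0.9, 0], [0, 0, 0], 0.3],
  [[0.08, -0.9, 0], [0, 0, 0], 0.3],
])

```text
time_s: 13.5
tcp_pos: [0.5305, 0.011, 0.2885]
tool_rot: [0.0, 1.0, 0.025, -0.002]
force: [-0.1, -0.1, -2.8]
grip_width: 0.0449
```

Emit:
arm_command([
  [[0.08, -0.7, 0], [0, 0, 0], 0.3],
  [[0.08, -0.4, 0], [0, 0, 0], 0.3],
  [[0.08, -0.2, 0], [0, 0, 0], 0.3],
  [[0, 0, 0], [0, 0, 0], 0.3],
  [[0, 0, 0], [0, 0, 0], 0.3],
])

```text
time_s: 13.92
tcp_pos: [0.5358, 0.0414, 0.2898]
tool_rot: [0.001, 1.0, 0.024, -0.001]
force: [-0.3, -1.6, -2.3]
grip_width: 0.0446
```

Run:
```python
from h import *
s=bot.sense();print(s["time_s"],s["tcp_pos"],s["grip_width"],s["force"],s["joints"])
q=s["tool_rot"];M=R.from_quat([*q[1:],q[0]]).as_matrix();print(M.round(3))
c=cap("side","s8");crop(c["image"],160,70,270,190,6,"s8c")
c=cap("top","t8");crop(c["image"],170,130,290,240,6,"t8c")
```

```text
13.9167 [0.53577467 0.0414086  0.28975783] 0.04463994656378155 [-0.31286129 -1.59718305 -2.34996168] [-0.57680503  0.21084878  0.50095137  1.82185643 -0.1098144   1.13760327
  0.00899236]
[[ 0.999  0.048 -0.001]
 [ 0.048 -0.999 -0.001]
 [-0.001  0.001 -1.   ]]
```

View pics/s8c.png

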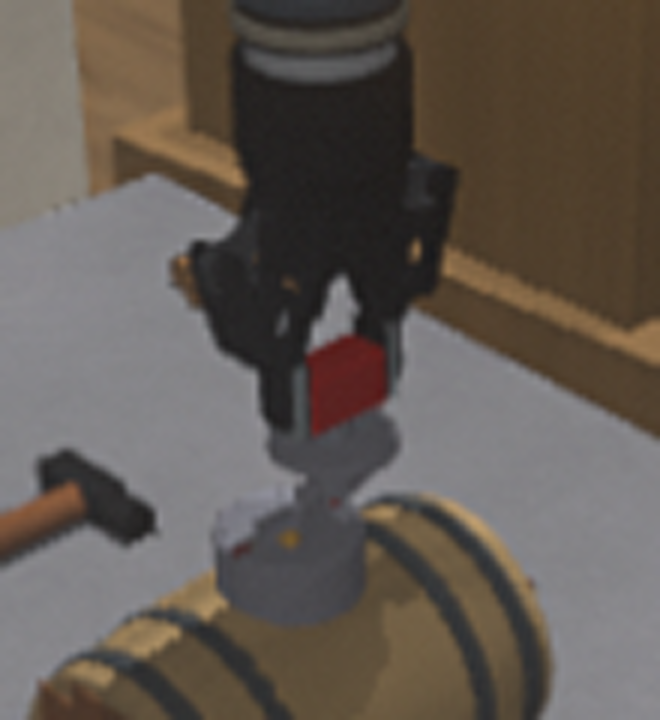

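View pics/t8c.png

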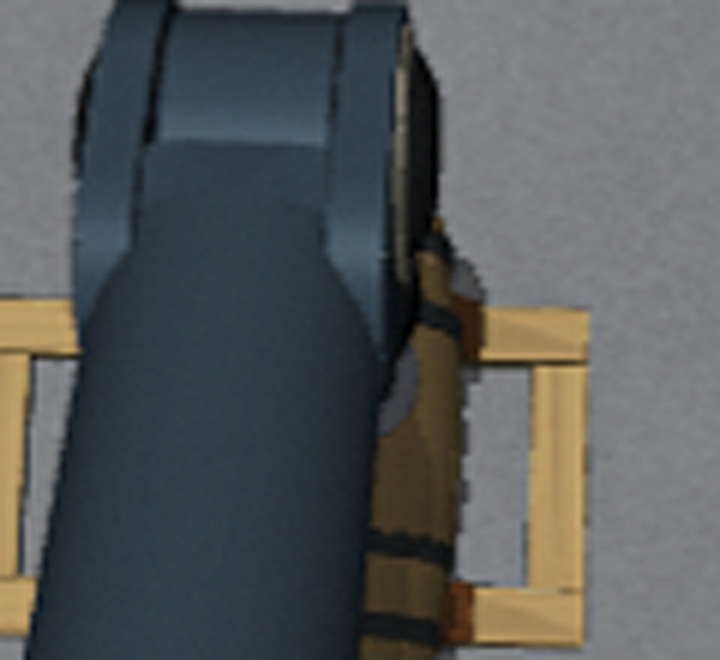

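Run:
```python
from h import *
im=cv2.imread("pics/s8.png")[125:180,190:240]
im=np.clip(im.astype(float)*1.6,0,255).astype(np.uint8)
cv2.imwrite("pics/s8d.png",cv2.resize(im,None,fx=12,fy=10.9,interpolation=cv2.INTER_NEAREST)[:600])
```

```text
(no output)
```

View pics/s8d.png

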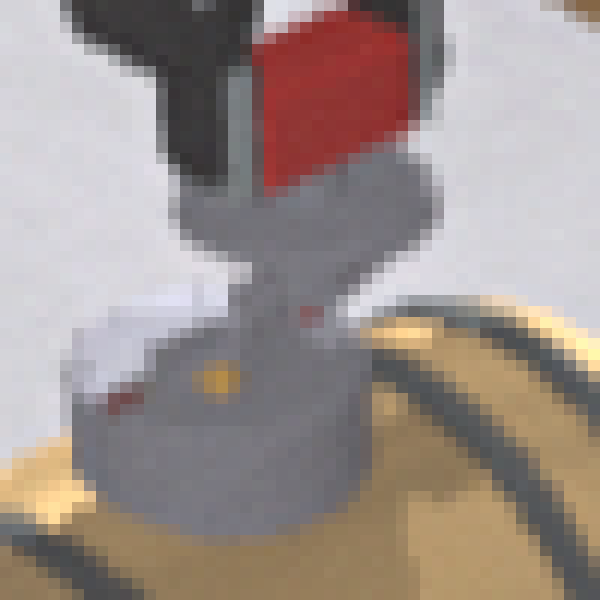

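Run:
```python
from h import *
s=bot.sense();p=np.array(s["tcp_pos"]);c=cap("side");t=cap("top")
f=p.copy();f[2]=p[2]+.0063-.029
print("pred flange px",proj(c,f),"seen (215.2,143.4)")
print("extremes L/R", [proj(c,f+np.array(d)*.03) for d in((-.7277,.6857,0),(.7277,-.6857,0))])
for e,z in((0,.206),):
  for m in((.5357,.076),(.5335,.0732),(.5345,.0746)): print(m,proj(c,[*m,z]),proj(t,[*m,z]))
```

```text
pred flange px [[215.10575224 142.27021646]] seen (215.2,143.4)
extremes L/R [array([[203.9682877 , 142.16334988]]), array([[226.2594875 , 142.38733349]])]
(0.5357, 0.076) [[207.79848487 156.37384689]] [[216.41799939 196.25649467]]
(0.5335, 0.0732) [[207.81372416 157.05418666]] [[217.38256749 197.1339448 ]]
(0.5345, 0.0746) [[207.77837141 156.72649069]] [[216.89671359 196.73170815]]
```

Emit:
arm_command([
  [[0.02, -0.4, 0], [0, 0, 0], 0.3],
  [[0.02, -0.4, 0], [0, 0, 0], 0.3],
  [[0.02, -0.4, 0], [0, 0, 0], 0.3],
  [[0.02, -0.2, 0.2], [0, 0, 0], 0.3],
  [[0, 0, 0.4], [0, 0, 0], 0.3],
  [[0, 0, 0.4], [0, 0, 0], 0.3],
  [[0, 0, 0.1], [0, 0, 0], 0.3],
  [[0, 0, 0], [0, 0, 0], 0.3],
  [[0, 0, 0], [0, 0, 0], 0.3],
])

```text
time_s: 14.87
tcp_pos: [0.5361, 0.077, 0.2624]
tool_rot: [0.0, 1.0, 0.024, -0.0]
force: [-0.3, 0.1, -2.1]
grip_width: 0.045
```

Run:
```python
from h import *
s=bot.sense();p=np.array(s["tcp_pos"]);print(s["time_s"],p,s["force"])
c=cap("side","s9")
im=c["image"][125:180,185:235]
im=np.clip(im.astype(float)*1.6,0,255).astype(np.uint8)
cv2.imwrite("pics/s9d.png",cv2.resize(im,None,fx=12,fy=10.9,interpolation=cv2.INTER_NEAREST)[:600])
f=p.copy();f[2]=p[2]+.0063-.029
Z=lambda q:((q-[185,125]+.5)*[12,10.9]).round(0)
print("pred flange",Z(proj(c,f)),"foot",Z(proj(c,p+[0,0,.0063-.054])),"mouth",Z(proj(c,[.5335,.0732,.206])))
c=cap("top","t9");crop(c["image"],170,130,290,240,6,"t9c")
```

```text
14.8667 [0.53610388 0.07697508 0.26241191] [-0.33389928  0.14856087 -2.11917506]
pred flange [[272. 233.]] foot [[277. 317.]] mouth [[280. 355.]]
```

View pics/s9d.png

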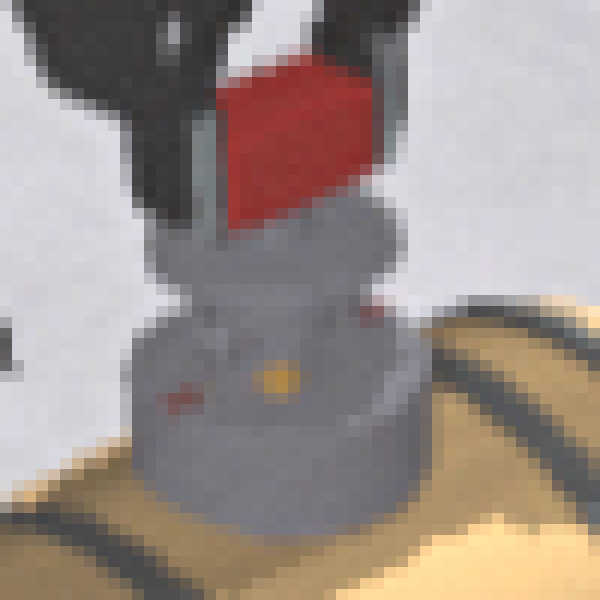

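Run:
```python
from h import *
im=cv2.imread("pics/s9.png")[140:170,190:226]
im=np.clip((im.astype(float)-45)*3,0,255).astype(np.uint8)
cv2.imwrite("pics/s9e.png",cv2.resize(im,None,fx=20,fy=20,interpolation=cv2.INTER_CUBIC)[:600])
```

```text
(no output)
```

View pics/s9e.png

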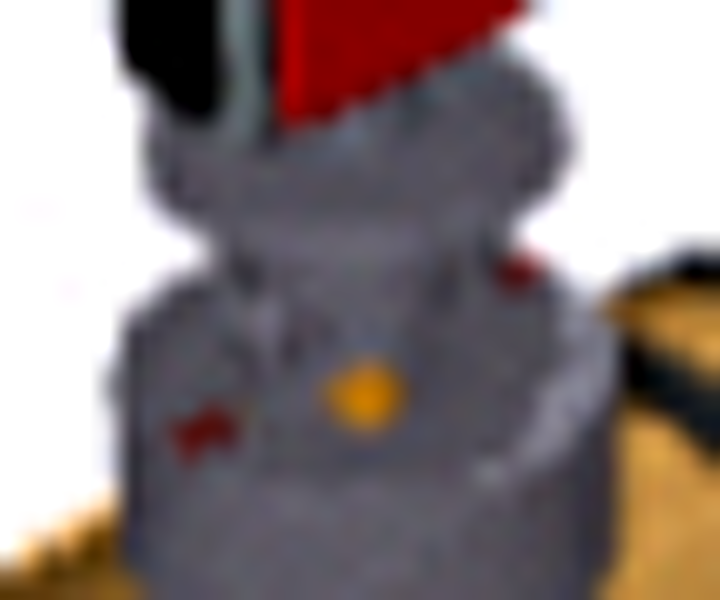

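Run:
```python
from h import *
s=bot.sense();p=np.array(s["tcp_pos"]);c=cap("side")
ex=np.array([.999,.048,0]);ey=np.array([-.048,.999,0])
Z=lambda q:((q-[190,140]+.5)*20).round(0)
for k in(.0063,.004):
  foot=p+[0,0,k-.054]
  for nm,q in(("lug tip -y bottom",foot-.022*ex-.005*ey),("tip +y bottom",foot-.022*ex+.005*ey),("tip -y top",foot-.022*ex-.005*ey+[0,0,.008]),("shank front",foot+np.array([-.69,-.72,0])*.0125)): print(k,nm,Z(proj(c,q)))
```

```text
0.0063 lug tip -y bottom [[267. 349.]]
0.0063 tip +y bottom [[220. 322.]]
0.0063 tip -y top [[264. 300.]]
0.0063 shank front [[354. 323.]]
0.004 lug tip -y bottom [[268. 363.]]
0.004 tip +y bottom [[221. 335.]]
0.004 tip -y top [[265. 314.]]
0.004 shank front [[355. 337.]]
```

Emit:
arm_command([
  [[0, 0, 0.1], [0, 0, 0], 0.3],
  [[0, 0, 0.1], [0, 0, 0], 0.3],
  [[0, 0, 0.1], [0, 0, 0], 0.3],
  [[0, 0, 0.1], [0, 0, 0], 0.3],
  [[0, 0, 0], [0, 0, 0], 0.3],
])

```text
time_s: 15.43
tcp_pos: [0.5358, 0.0776, 0.2521]
tool_rot: [0.0, 1.0, 0.025, -0.001]
force: [-0.2, -0.5, -2.1]
grip_width: 0.0447
```

Emit:
arm_command([
  [[0, 0, 0.08], [0, 0, 0], 0.3],
  [[0, 0, 0], [0, 0, 0], 0.3],
])

```text
time_s: 15.6
tcp_pos: [0.536, 0.0776, 0.2504]
tool_rot: [0.0, 1.0, 0.025, -0.0]
force: [0.8, 0.2, -2.2]
grip_width: 0.0448
```

Emit:
arm_command([
  [[0, 0, 0.1], [0, 0, 0], 0.3],
  [[0, 0, 0.1], [0, 0, 0], 0.3],
  [[0, 0, 0], [0, 0, 0], 0.3],
])

```text
time_s: 15.85
tcp_pos: [0.5365, 0.0777, 0.246]
tool_rot: [-0.0, 1.0, 0.025, 0.0]
force: [-1.6, 0.4, 2.7]
grip_width: 0.0442
```

Emit:
arm_command([
  [[0, 0, 0.1], [0, 0, 0], 0.3],
  [[0, 0, 0.1], [0, 0, 0], 0.3],
  [[0, 0, 0], [0, 0, 0], 0.3],
], grip_force=110)

```text
time_s: 16.1
tcp_pos: [0.5364, 0.0778, 0.2408]
tool_rot: [-0.0, 1.0, 0.025, 0.0]
force: [-0.5, -0.2, 4.5]
grip_width: 0.0447
```

Emit:
arm_command([
  [[0, 0, 0.1], [0, 0, 0], 0.3],
  [[0, 0, 0.1], [0, 0, 0], 0.3],
  [[0, 0, 0], [0, 0, 0], 0.3],
])

```text
time_s: 16.35
tcp_pos: [0.5364, 0.0778, 0.2358]
tool_rot: [-0.0, 1.0, 0.025, 0.0]
force: [0.4, 1.4, 6.5]
grip_width: 0.0447
```

Emit:
arm_command([
  [[0, 0, 0.1], [0, 0, 0], 0.3],
  [[0, 0, 0.06], [0, 0, 0], 0.3],
  [[0, 0, 0], [0, 0, 0], 0.3],
])

```text
time_s: 16.6
tcp_pos: [0.5367, 0.0779, 0.2325]
tool_rot: [-0.0, 1.0, 0.025, 0.001]
force: [-1.8, 0.0, 7.2]
grip_width: 0.0444
```

Emit:
arm_command([
  [[0, 0, 0.06], [0, 0, 0], 0.3],
  [[0, 0, 0], [0, 0, 0], 0.3],
])

```text
time_s: 16.77
tcp_pos: [0.5371, 0.0781, 0.2322]
tool_rot: [-0.001, 1.0, 0.024, 0.001]
force: [-2.5, 0.1, 13.9]
grip_width: 0.0445
```

Emit:
arm_command([
  [[0, 0, 0.04], [0, 0, 0], 0.3],
  [[0, 0, 0], [0, 0, 0.5], 0.3],
  [[0, 0, 0], [0, 0, 0.5], 0.3],
  [[0, 0, 0], [0, 0, 0.5], 0.3],
  [[0, 0, 0], [0, 0, 0.5], 0.3],
])

```text
time_s: 17.18
tcp_pos: [0.537, 0.0777, 0.2319]
tool_rot: [-0.001, 0.997, -0.081, 0.001]
force: [-4.2, -1.0, 17.7]
grip_width: 0.0446
```

Run:
```python
from h import *
s=bot.sense();print(s["time_s"],s["tcp_pos"],s["force"],s["torque"],s["joints"])
```

```text
17.1833 [0.53703766 0.07766322 0.23192029] [-4.16347351 -1.01599315 17.67914329] [0.072616   1.2223588  0.26545484] [-0.63576482  0.27805796  0.50917113  1.88657009 -0.15979517  1.01424339
 -0.22099304]
```

Emit:
arm_command([
  [[-0.03, 0, 0], [0, 0, 0.5], 0.3],
  [[0, 0, 0], [0, 0, 0.5], 0.3],
  [[0, 0, 0], [0, 0, 0.5], 0.3],
  [[0, 0, 0], [0, 0, 0.5], 0.3],
  [[0, 0, 0], [0, 0, 0.5], 0.3],
  [[0, 0, 0], [0, 0, 0.5], 0.3],
])

```text
time_s: 17.68
tcp_pos: [0.5367, 0.0777, 0.2319]
tool_rot: [-0.001, 0.972, -0.236, 0.001]
force: [-2.2, -0.6, 17.4]
grip_width: 0.0445
```

Emit:
arm_command([
  [[0, 0, 0], [0, 0, 0.5], 0.3],
  [[0, 0, 0], [0, 0, 0.5], 0.3],
  [[0, 0, 0], [0, 0, 0.5], 0.3],
  [[0, 0, 0], [0, 0, 0.5], 0.3],
  [[0, 0, 0], [0, 0, 0.5], 0.3],
  [[0, 0, 0], [0, 0, 0.5], 0.3],
])

```text
time_s: 18.18
tcp_pos: [0.5366, 0.0777, 0.2318]
tool_rot: [-0.001, 0.923, -0.385, 0.001]
force: [-3.9, -1.2, 18.0]
grip_width: 0.0445
```

Run:
```python
from h import *
s=bot.sense();print(s["time_s"],s["tcp_pos"],s["force"],s["torque"],s["joints"])
q=s["tool_rot"];M=R.from_quat([*q[1:],q[0]]).as_matrix();print(np.degrees(np.arctan2(M[1,0],M[0,0])))
c=cap("side","s10");crop(c["image"],160,90,270,190,7,"s10c")
```

```text
18.1833 [0.53658618 0.07765202 0.23184811] [-3.85505095 -1.20510628 17.95441185] [0.01417049 1.03402558 0.25574739] [-0.73349696  0.29211667  0.63395205  1.89275046 -0.20316375  1.01771684
 -0.80333234]
-45.2977922074669
```

View pics/s10c.png

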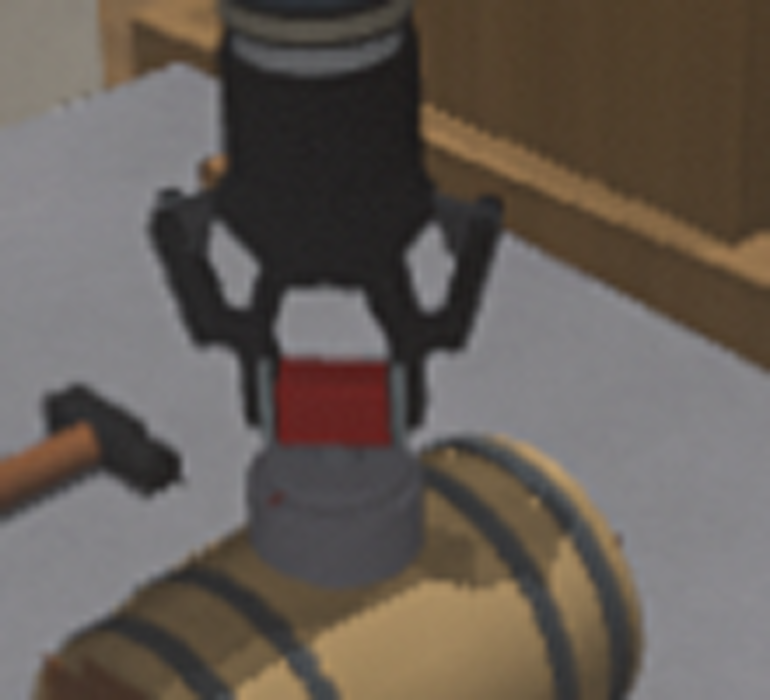

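Emit:
arm_command([
  [[-0.02, 0.02, 0], [0, 0, 0.5], 0.3],
  [[0, 0, 0], [0, 0, 0.5], 0.3],
  [[0, 0, 0], [0, 0, 0.5], 0.3],
  [[0, 0, 0], [0, 0, 0.5], 0.3],
  [[0, 0, 0], [0, 0, 0.5], 0.3],
  [[0, 0, 0], [0, 0, 0.5], 0.3],
  [[0, 0, 0], [0, 0, 0.5], 0.3],
])

```text
time_s: 18.82
tcp_pos: [0.5361, 0.0775, 0.2318]
tool_rot: [-0.001, 0.837, -0.547, 0.001]
force: [-3.2, -0.4, 17.0]
grip_width: 0.0443
```

Emit:
arm_command([
  [[0, 0, 0], [0, 0, 0.5], 0.3],
  [[0, 0, 0], [0, 0, 0.5], 0.3],
  [[0, 0, 0], [0, 0, 0.5], 0.3],
  [[0, 0, 0], [0, 0, 0.5], 0.3],
  [[0, 0, 0], [0, 0, 0.5], 0.3],
  [[0, 0, 0], [0, 0, 0.5], 0.3],
  [[0, 0, 0], [0, 0, 0.5], 0.3],
  [[0, 0, 0], [0, 0, 0], 0.3],
])

```text
time_s: 19.48
tcp_pos: [0.5357, 0.0774, 0.2317]
tool_rot: [-0.001, 0.724, -0.69, 0.0]
force: [-4.5, -1.0, 18.8]
grip_width: 0.0446
```

Run:
```python
from h import *
s=bot.sense();print(s["time_s"],s["tcp_pos"],s["force"],s["torque"],s["joints"])
q=s["tool_rot"];M=R.from_quat([*q[1:],q[0]]).as_matrix();print(np.degrees(np.arctan2(M[1,0],M[0,0])),M.round(4)[:,2])
```

```text
19.4833 [0.5357031  0.07744129 0.23171576] [-4.50959023 -1.04488318 18.82835987] [-0.08566329  1.28694951  0.15754204] [-0.85412209  0.32015397  0.79541524  1.89979262 -0.26661938  1.02799674
 -1.46779974]
-87.24823594813412 [ 0.0017  0.001  -1.    ]
```

Emit:
arm_command([
  [[0, 0, 0], [0, 0, 0.3], 0.3],
  [[0, 0, 0], [0, 0, 0], 0.3],
])

```text
time_s: 19.65
tcp_pos: [0.5357, 0.0774, 0.2317]
tool_rot: [-0.001, 0.713, -0.701, 0.0]
force: [-3.3, -0.5, 18.3]
grip_width: 0.0441
```

Run:
```python
from h import *
s=bot.sense();print(s["time_s"],s["tcp_pos"],s["force"],s["torque"])
q=s["tool_rot"];M=R.from_quat([*q[1:],q[0]]).as_matrix();print(np.degrees(np.arctan2(M[1,0],M[0,0])))
c=cap("side","s11");crop(c["image"],160,90,270,190,7,"s11c")
c=cap("top","t11");crop(c["image"],170,130,290,240,6,"t11c")
```

```text
19.65 [0.53568633 0.0774328  0.23172305] [-3.32508708 -0.52214666 18.31193651] [-0.05803508  1.26322779  0.27199102]
-88.99590352647633
```

View pics/s11c.png

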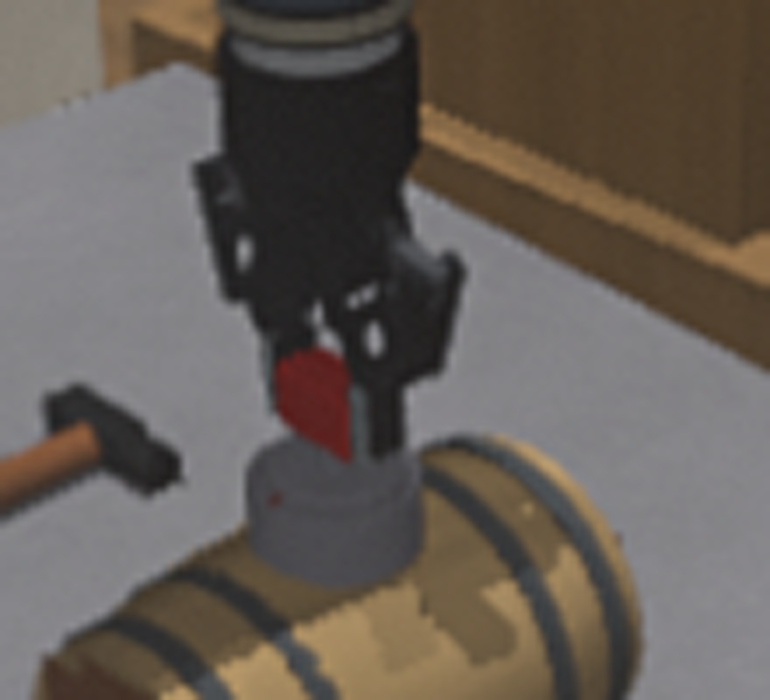

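Emit:
arm_command([
  [[0, 0, 0], [0, 0, 0.25], 0.3],
  [[0, 0, 0], [0, 0, 0], 0.3],
  [[0, 0, 0], [0, 0, 0], 0.3],
])

```text
time_s: 20.0
tcp_pos: [0.5357, 0.0774, 0.2317]
tool_rot: [0.001, -0.705, 0.709, -0.0]
force: [-4.2, -0.9, 18.2]
grip_width: 0.0445
```

Run:
```python
from h import *
for i in range(4):
  s=bot.sense();cap("side");print(s["time_s"],s["tcp_pos"],s["force"],s["torque"])
q=s["tool_rot"];M=R.from_quat([*q[1:],q[0]]).as_matrix();print(np.degrees(np.arctan2(M[1,0],M[0,0])))
```

```text
20.0 [0.53565769 0.07744396 0.23172797] [-4.17042523 -0.88966681 18.2313917 ] [-0.02500562  1.28873139  0.56317248]
20.05 [0.53567595 0.07745828 0.23172184] [-4.17598318 -1.65644408 18.74755427] [-0.09166245  1.32242222  0.53742003]
20.1 [0.53566185 0.0774393  0.23173305] [-4.01071608 -1.0899376  18.85780562] [-0.07865973  1.27613979  0.54778507]
20.15 [0.53567941 0.07743822 0.23174153] [-3.84795919 -1.05222404 17.70692769] [-0.08726037  1.26455228  0.48054451]
-90.37910095653402
```

Emit:
arm_command([
  [[0.04, 0.03, 0], [0, 0, 0], 0.3],
  [[0, 0, 0.02], [0, 0, 0], 0.3],
  [[0, 0, 0], [0, 0, 0], 0.3],
  [[0, 0, 0], [0, 0, 0], 0.3],
])

```text
time_s: 20.53
tcp_pos: [0.5354, 0.0772, 0.2317]
tool_rot: [0.002, -0.705, 0.709, -0.0]
force: [-3.7, 0.3, 20.6]
grip_width: 0.0447
```

Run:
```python
from h import *
for i in range(3):
  s=bot.sense();c=cap("side");print(s["time_s"],s["tcp_pos"],s["force"],s["torque"],s["grip_width"])
q=s["tool_rot"];M=R.from_quat([*q[1:],q[0]]).as_matrix();print(np.degrees(np.arctan2(M[1,0],M[0,0])),M[:,2])
cv2.imwrite("pics/s12.png",c["image"])
im=np.clip((c["image"][130:175,185:235].astype(float)-30)*2,0,255).astype(np.uint8)
cv2.imwrite("pics/s12e.png",cv2.resize(im,None,fx=13,fy=13,interpolation=cv2.INTER_CUBIC))
t=cap("top","t12")
```

```text
20.5333 [0.53544796 0.07715147 0.23169754] [-3.65125864  0.31431393 20.60876067] [0.31500119 1.25362878 0.51113233] 0.04465953098361026
20.5833 [0.5354208  0.0771609  0.23167275] [-4.5239393  -0.30220223 19.3974272 ] [0.32816173 1.22845357 0.50835847] 0.04446850972950348
20.6333 [0.5354469  0.07716801 0.23170348] [-4.21946707  1.15346908 20.26962718] [0.27707628 1.22400477 0.57558022] 0.04466565741796809
-90.36103134187194 [ 0.00287821  0.00215781 -0.99999353]
```

View pics/s12e.png

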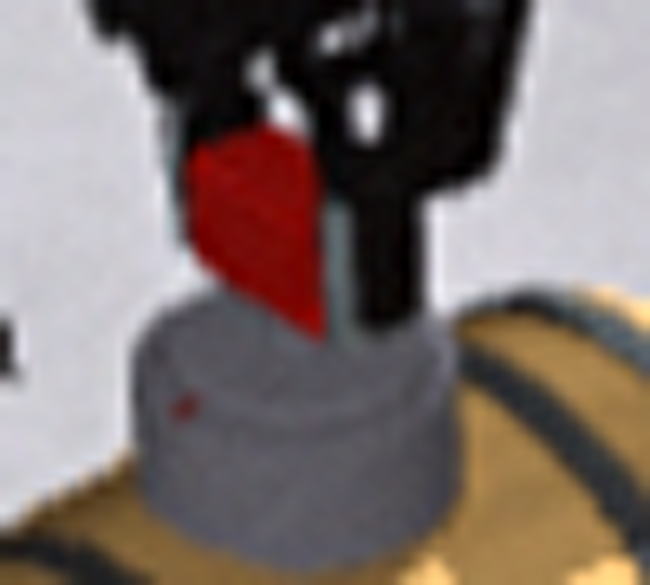

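View pics/t12.png

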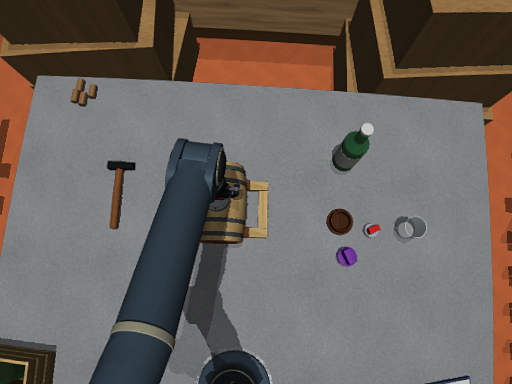

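View pics/s12.png

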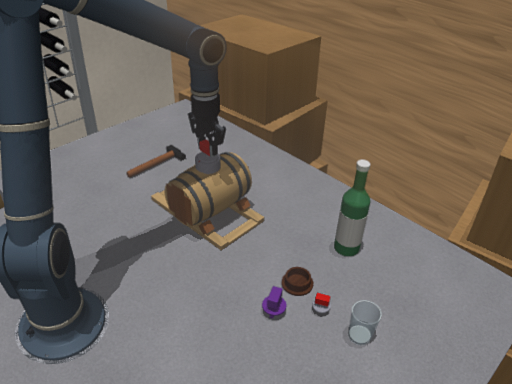

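Run:
```python
from plant import bot
print(bot.hand_in())
```

```text
the job is handed in; nothing more can be done
None
```

I finished the job and handed it in at about 20.7 s, with the arm still gripping the key. No verdict was returned.

- **Cask:** I pushed it along the rails until it stopped against the chocks. The force climbed to about 11 N with almost no further movement. In the pictures the collar then faced up, with its centre at about (0.536, 0.077).
- **Key:** I took the larger red-headed key from its stand, gripping it across its 46 mm width. It went straight into the slot with almost no sideways force. The push force rose with the pin spring, then jumped when the flange seated.
- **Turn:** I turned it about 93° clockwise, measured at the gripper. In the last 1.4° the resisting torque rose from about 0.27 to 0.55 N m, which I take as the vane reaching its end stop.
- **Last checks:**
  - The push down is about 19 to 21 N, held steady.
  - The flange looks flush on the collar in the side picture.
  - The bottle, tumbler, mallet, purple key and small red key have not visibly moved.
- **What disagreed:**
  - The two cameras differed by about 3–5 mm. I corrected for this using the known gripper position.
  - A steady sideways force of about 4 N remained along x.
  - The vane and pin positions could not be seen directly, so "open" and "fully home" are judged from force, torque and angle.

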